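Set the electric kettle going for green tea

ROBOT

A 6-joint arm with a two-finger parallel gripper is mounted at the origin on the work surface. World frame = base frame: x ahead of the robot, y to its left, z up, the work surface at z = 0. Lengths are in m, angles in degrees, forces in N, time in s.
With the tool pointing down it reaches from about 0.25 to 0.725 m from the base axis. Payload 9.7 kg.
Tool frame: the origin (TCP) lies midway between the tips of the shut fingers; the grasp point (between the pads) lies 19 mm behind it (bot.hold_point_z is the distance from the TCP to the grasp point, in m); z points along the fingers, y is the line along which they close (so a half turn about z gives the same grasp; the last joint's range is limited). The gripper opens to 85 mm and grips with 20 to 120 N. Pads are 22 mm wide; open, the fingers measure 114 mm over their backs; the gripper's body (76 mm by 85 mm) begins 54 mm behind the grasp point. The pads swing forward as they close: fully open they stand 13 mm farther back than shut.
Start: joints at [-77.006, 4.979, 10.078, 95.1, 0, 90], TCP at [0.124, -0.536, 0.231] pointing down, gripper open.
Joint ranges: [-179.16, 179.16], [-48.56, 103.87], [-65.8, 70.77], [-126.05, 130.52], [-82.76, 87.17], [-180, 180]. Speed limits (degrees/s): [127.2, 127.2, 147.25, 180, 180, 180].

INTERFACE

Orientations are given as [roll, pitch, yaw] about the fixed x, y, z axes, in that order (R = Rz(yaw) Ry(pitch) Rx(roll)).
In Python, from workcell import bot gives the robot as it stands.
- The arm moves only by the tool play_rows, never from a script. Its argument "steps" is a list that holds one entry, the list of rows, each a list of 4 numbers: the shift along the tool's x, y, z in m, then the turn about the tool's z in rad. In form: [[[tx, ty, tz, yaw], ...]]. A call has exactly 5 rows; each row shifts and turns the commanded pose from where the row before left it, along the tool's axes as they then stand; what a row does not reach is not made up. A row lasts 1/12 s, in which the tool goes at most 41.7 mm and 7.16 degrees, less where a joint would pass 70% of its speed; a pose out of reach is approached as far as the arm can. A call is refused whole if a number of a shift passes 0.0417 or a number of a turn 0.125, either way. A call with a gripper value outside its range is refused whole. "gripper" is the finger opening in m, from 0 to 0.0854, set as the call begins (left out, the last holds). The fingers move at their own pace and stop on an object; "squeeze" is the grip in N (left out, the last holds). Time passes only in rows, so rows that do not move let the fingers close, or fill a call up. It gives the time, the measured TCP pose, the force, the opening and the grip force at its end, in the units of the state.
- bot.get_obs(): the state, without advancing time (a new reading comes with each control period).
- bot.camera(name): name is "scene" or "top"; returns a dict with "img" (384x512x3 uint8, blue, green, red), "vfov" (degrees; the focal length in pixels is half the picture's height over the tangent of half this angle, whatever the lens; pixels are square), "cx", "cy" (the principal point, pixels), "D" ([k1, k2, p1, p2, k3] as OpenCV has them; the pictures are not rectified), "xyz" and "attitude" of the camera in the world. Camera axes: x right, y down, z forward; pixel columns grow to the right and rows downward; lengths in m; the calibration is good to about 2 mm. A picture is of the moment at which its call begins. There is no depth.
- bot.job_done(): hands the job in; it is judged then, once.
The state is a dict: "time": time; "q": joint angles; "qd": joint speeds; "joint_efforts": joint torques, N m; "ee_pos": TCP position; "tcp_rot": TCP orientation; "wrist_force": force on the tool from outside, world axes, zero at the start; "torque": the same for the moment, N m; "opening": finger opening in m; "grasp_force": force on a finger pad.
Only numpy, scipy, OpenCV 4.12 (cv2) and the standard library are available. Lean on these libraries where they do the work, as an engineer would, in place of code of your own. Each camera call takes 0.05 s, during which the arm holds its last target. There are 200 camera calls.

TASK

Set the kettle going for green tea, with fingertip pushes only and without picking anything up: press its open lid down until it clicks shut, then switch on the power rocker at the right end of its base, and last press the middle one of the three keys beside the rocker fully down and let it go. The kettle stays seated on its base with the lid shut, and the other two keys and the mug, tea tin and honey jar are left alone.

Things in the scene. Friction and masses are not known exactly. Their poses are not given: they have to be found in the camera images.
- dock: (All sizes in mm.) White plastic control base, fixed. Origin on the worktop under the kettle's axis; z up. Round seat, radius 85, steel rim 8 high; in front (own -x) a panel 80 deep (x), 200 wide (y), centred 127 before the origin. All 22 high. In a row 125 before the origin, left (+y) to right: three equal oblong black keys at y = 70, 26, -18; black power rocker at y = -74.
- kettle: Steel kettle, 1 to 1.8 kg, loose in the base's rim, handle to the base's right, turned 9 degrees forward to 35 back. Origin: underside centre. Radius 65 (foot) to 56 (mouth), 165 high. Spout along own +y (to 92 from the axis, 110 to 167 high); D-handle along own -y (to 117 from the axis, 20 to 168 high). Lid hinged at the handle side of the mouth, open, 20 degrees short of upright.
- lid_hinge (a point): Point on the hinge line of the lid, in the kettle's frame 53 along -y and 166 up; axes as the kettle's. The hinge line runs along the kettle's x.
- lid_press (a point): Place to push on the outer face of the flat round lid (diameter 106, 10 thick, black with a steel disc), 85 from the hinge line; the lid's free edge is 106 from it. z: normal out of the outer face, y: from hinge to free edge. Open, this face looks back over the handle and up; shut, it looks straight up, 176 above the kettle's foot.
- lid (a joint): Lid angle, rad: 0 standing open, 1.22 shut and latched. A lid spring lifts it back to open (about 3 N to overcome at the place to push, at most); within the last 0.09 rad a catch pulls it shut and keeps it shut.
- power_press (a point): Middle of the raised near (-x) half of the rocker's top when off, about 31 above the worktop; moves with the rocker. Rocker 40 long (base's x), 24 wide, pivot at its middle, 26 above the worktop. Off: far half level, near half rising towards the robot, its end 7 higher. This point is 14 from the pivot.
- power (a joint): Angle of the power rocker, rad: 0 off, 0.38 on (near half level, 4 above the panel). It snaps over past the middle (0.19) and stays; about 5 N on the raised half. Pressing it until it is level is enough.
- key_left_top (a point): Centre of the top of the left key (one pip). Each key is 28 wide (y) and 20 deep (x), its top 30 above the worktop, 8 above the panel; axes as the base's.
- key_mid_top (a point): Centre of the top of the middle key (two pips), the one for green tea.
- key_right_top (a point): Centre of the top of the right key (three pips), next to the rocker.
- key_left (a joint): Travel of the left key, m: 0 up, 0.004 fully down. Springs back.
- key_mid (a joint): Travel of the middle key, m: 0 up, 0.004 fully down (starts to move at 1.5 N, fully down at 4.4 N). Springs back.
- key_right (a joint): Travel of the right key, m: 0 up, 0.004 fully down. Springs back.
- mug: White mug, radius 40, 92 high, loose, beside the base; origin at the centre of its underside. To be left alone.
- tea_tin: Round steel tea tin, radius 39, 107 high, loose, beside the base; origin at the centre of its underside. To be left alone.
- honey_jar: Amber glass jar with a white cap, radius 36, 85 high, loose, beside the base; origin at the centre of its underside. To be left alone.

How it is judged:
By the outcome, as a careful person would: the job done as asked, in the order asked, and still so for the second after the job is handed in, with the robot touching nothing.
It also fails if it takes over 59 s, if anything falls off the work surface, if the arm or the gripper's body presses on something with over 40 N, if the wrist force passes 120 N, or if a joint passes its speed limit or range.

## Working session

There is one attempt and no reset: what is moved stays moved. The work goes in short steps, Python scripts to look and compute and a tool call to move; the robot and the scene stay as the last step left them, time stands still between calls to the robot, and variables do not carry over. Pictures are saved under pics/ and viewed, at most 10 in all, crops included, and the job is handed in when it is done.

Besides the shell and the picture viewer there is one more tool, called after "Emit:" as a command line: name --argument value ..., lists and objects as JSON in quotes. play_rows: Moves the arm, as the interface text tells. Its arguments: {"type":"object","properties":{"steps":{"type":"array","items":{"type":"array","items":{"type":"array","items":{"type":"number"}}}},"gripper":{"type":"number"},"squeeze":{"type":"number"}},"required":["steps"]}

```bash
ls; mkdir -p pics
python3 - <<'E'
from workcell import bot
import cv2
for n in("scene","top"):
    c=bot.camera(n); cv2.imwrite(f"pics/{n}0.png",c["img"]); print({k:v for k,v in c.items() if k!="img"})
o=bot.get_obs();print(o["ee_pos"],o["tcp_rot"],o["time"])
E
```

```text
pics
{'vfov': 49.989983914705626, 'cx': 255.52529195964846, 'cy': 189.4096793243694, 'D': array([-0.13624243,  0.        ,  0.        ,  0.        ,  0.        ]), 'xyz': array([1.24511692, 0.56698885, 0.94810319]), 'attitude': array([-132.90723042,   -1.26072996,  129.49779782])}
{'vfov': 49.35067119828945, 'cx': 248.6686114002478, 'cy': 193.11836122559157, 'D': array([-0.060262,  0.      ,  0.      ,  0.      ,  0.      ]), 'xyz': array([0.3697219 , 0.04246668, 1.23838805]), 'attitude': array([-1.67180218e+02,  1.52358651e-01, -8.45103699e+01])}
[ 0.12363731 -0.53569937  0.23067336] [-1.79932455e+02 -6.09535349e-04  1.29966637e+01] 0.1
```

View pics/scene0.png

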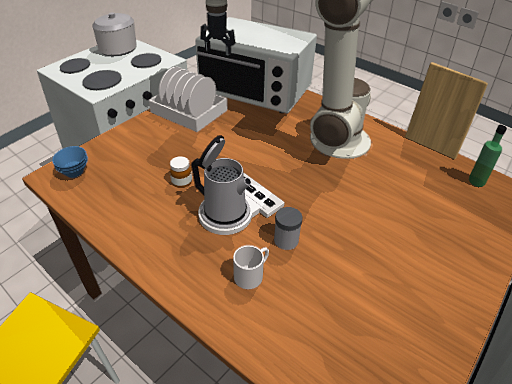

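View pics/top0.png

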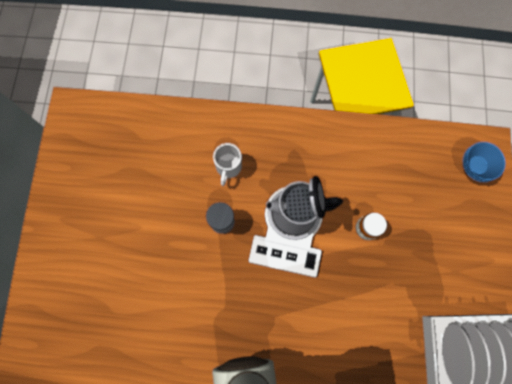

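The scene view shows the kettle at about (225,190) with its lid open at (213,152). In the top view, the panel is at (285,255), with keys near (263,250), (277,253) and (291,257) and the rocker at (310,261). The kettle mouth is at (297,205), the handle at (335,203), the honey jar at (373,225), the tin at (220,217) and the mug at (228,158).

```bash
cat > h.py <<'E'
import numpy as np,cv2
from scipy.spatial.transform import Rotation as R
def cam(bot,n):
    c=bot.camera(n);h=c["img"].shape[0];f=h/2/np.tan(np.radians(c["vfov"]/2))
    c["K"]=np.array([[f,0,c["cx"]],[0,f,c["cy"]],[0,0,1]]);c["R"]=R.from_euler("xyz",c["attitude"],degrees=True).as_matrix();return c
def ray(c,p):
    u=cv2.undistortPoints(np.array(p,float).reshape(-1,1,2),c["K"],c["D"])[:,0]
    return np.c_[u,np.ones(len(u))]@c["R"].T
def plane(c,p,z):
    d=ray(c,p);return c["xyz"]+d*((z-c["xyz"][2])/d[:,2])[:,None]
def proj(c,P):
    P=(np.atleast_2d(P)-c["xyz"])@c["R"]
    return cv2.projectPoints(P,np.zeros(3),np.zeros(3),c["K"],c["D"])[0][:,0]
E
python3 - <<'E'
from workcell import bot
from h import *
c=cam(bot,"top");im=c["img"]
hsv=cv2.cvtColor(im,cv2.COLOR_BGR2HSV)
dark=(hsv[...,2]<75).astype(np.uint8);dark[:236]=0;dark[278:]=0;dark[:,:248]=0;dark[:,324:]=0
n,l,s,ce=cv2.connectedComponentsWithStats(dark)
for i in range(1,n):
    if s[i,4]>8: print(s[i],ce[i],plane(c,[ce[i]],.03)[0].round(4))
w=((hsv[...,2]>170)&(hsv[...,1]<50)).astype(np.uint8);w[:225]=0;w[280:]=0;w[:,:240]=0;w[:,330:]=0
cn=max(cv2.findContours(w,0,2)[0],key=cv2.contourArea);print(cv2.minAreaRect(cn),plane(c,cv2.boxPoints(cv2.minAreaRect(cn)),.022).round(4))
cv2.imwrite("pics/topz.png",cv2.resize(im[165:285,200:400],None,fx=4,fy=4,interpolation=2))
s=cam(bot,"scene");cv2.imwrite("pics/scz.png",cv2.resize(s["img"][125:245,165:305],None,fx=5,fy=5,interpolation=2))
E
```

```text
[257 246  10   8  51] [261.49019608 249.56862745] [0.4807 0.0193 0.03  ]
[272 250   9   7  38] [276.42105263 253.13157895] [ 0.4746 -0.0244  0.03  ]
[287 253  10   7  35] [291.54285714 256.45714286] [ 0.4692 -0.0684  0.03  ]
[306 254  10  15 109] [310.29357798 260.71559633] [ 0.4621 -0.1229  0.03  ]
((286.2176208496094, 248.7705841064453), (69.09236145019531, 42.409908294677734), 12.528807640075684) [[ 0.4422  0.0549  0.022 ]
 [ 0.5648  0.0396  0.022 ]
 [ 0.5393 -0.1608  0.022 ]
 [ 0.4179 -0.1415  0.022 ]]
```

View pics/topz.png

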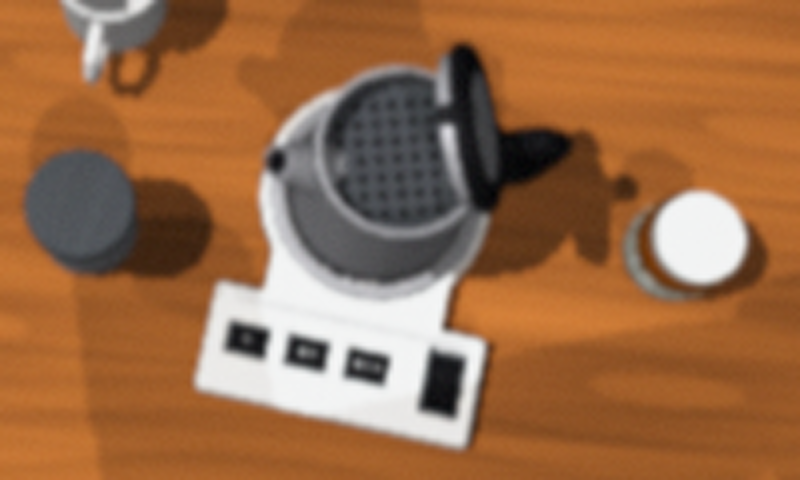

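View pics/scz.png

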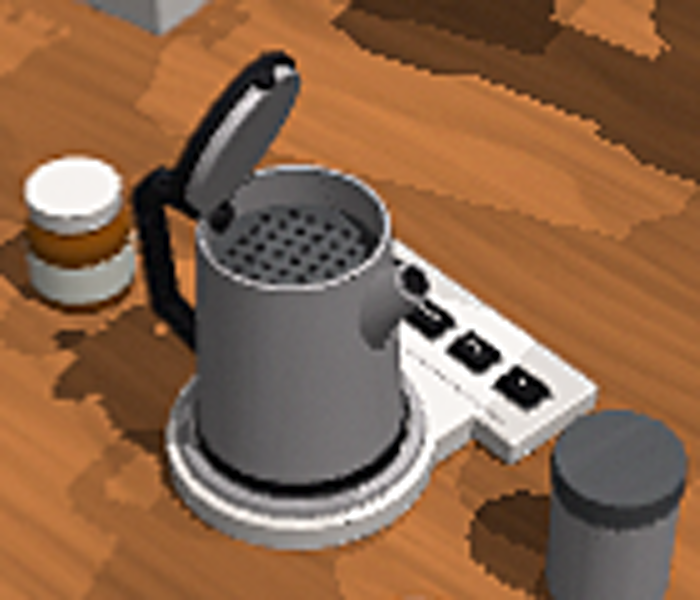

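The zoomed views show:
- **Keys (top zoom):** (247,340), (306,352) and (366,366), with the rocker at (441,382).
- **Mouth centre:** about (399,152) in the top zoom and (293,228) in the scene zoom.
- **Spout tip:** (276,160) in the top zoom and (412,282) in the scene zoom.
- **Handle end:** (570,146) in the top zoom and (143,185) in the scene zoom.

Run:
```python
from workcell import bot
from h import *
t=cam(bot,"top");s=cam(bot,"scene")
tz=lambda p:(np.array(p)+.5)/4-.5+[200,165]
sz=lambda p:(np.array(p)+.5)/5-.5+[165,125]
def tri(a,b):
    da=ray(t,[tz(a)])[0];db=ray(s,[sz(b)])[0]
    k=np.linalg.lstsq(np.c_[da,-db],s["xyz"]-t["xyz"],rcond=None)[0]
    A=t["xyz"]+da*k[0];B=s["xyz"]+db*k[1];return ((A+B)/2).round(4),np.linalg.norm(A-B).round(4)
print("mouth",tri((399,152),(293,228)));print("spout",tri((276,160),(412,282)));print("handle",tri((570,146),(143,185)))
for z in(.175,.19): print(z,plane(t,tz([[399,152],[318,150],[400,66],[395,238],[276,160],[570,146]]),z)[:,:2].round(4).tolist(),plane(s,sz([[293,228],[412,282],[143,185]]),z)[:,:2].round(4).tolist())
y=np.radians(-7.45);X=np.array([np.cos(y),np.sin(y)]);Y=np.array([-X[1],X[0]])
for k,u in dict(l=([.4807,.0193],.07),m=([.4746,-.0244],.026),r=([.4692,-.0684],-.018),p=([.4621,-.1229],-.074)).items(): print(k,(np.array(u[0])+.125*X-u[1]*Y).round(4))
# candidate kettle: project model points to both views (zoom coords)
O=np.array([.5945,-.0665])
for b in(-.008*0+.008,.015,.022):
  for q in((.5945,-.0665,b+.165),):
    print(b,((proj(t,q)[0]+.5-[200,165])*4).round(),((proj(s,q)[0]+.5-[165,125])*5).round())
hon=plane(t,tz([[701,238]]),.085);print("honey",hon)
```

```text
mouth (array([ 0.5965, -0.065 ,  0.1825]), np.float64(0.0016))
spout (array([0.5843, 0.0137, 0.1788]), np.float64(0.0008))
handle (array([ 0.6132, -0.1764,  0.1661]), np.float64(0.0032))
0.175 [[0.5976, -0.0651], [0.594, -0.0126], [0.6552, -0.0618], [0.5412, -0.0665], [0.5848, 0.014], [0.6122, -0.1759]] [[0.5905, -0.072], [0.5812, 0.0106], [0.6199, -0.1663]]
0.19 [[0.5944, -0.0636], [0.5908, -0.0118], [0.6512, -0.0603], [0.5387, -0.0649], [0.5817, 0.0144], [0.6088, -0.1728]] [[0.6032, -0.0596], [0.5941, 0.0214], [0.632, -0.1521]]
l [ 0.5956 -0.0663]
m [ 0.5952 -0.0664]
r [ 0.5955 -0.0668]
p [ 0.5956 -0.0657]
0.008 [401. 158.] [296. 239.]
0.015 [402. 156.] [296. 229.]
0.022 [403. 154.] [295. 220.]
honey [[ 0.57570233 -0.2893353   0.085     ]]
```

Emit:
play_rows --steps '[[[0,0,-0.01,0.0785],[0.0223,-0.0134,-0.003,0],[0.0223,-0.0134,-0.003,0],[0.0223,-0.0134,-0.003,0],[0.0223,-0.0134,-0.003,0]]]' --gripper 0

```text
time: 0.72
ee_pos: [0.2046, -0.469, 0.2533]
tcp_rot: [-180.0, 0.0, 8.5]
wrist_force: [-0.3, -0.3, -0.4]
opening: 0.0257
grasp_force: 0.0
```

Emit:
play_rows --steps '[[[0.0223,-0.0134,-0.003,0],[0.0223,-0.0134,-0.003,0],[0.0223,-0.0134,-0.003,0],[0.0223,-0.0134,-0.003,0],[0.0223,-0.0134,-0.003,0]]]'

```text
time: 1.13
ee_pos: [0.3052, -0.386, 0.2685]
tcp_rot: [180.0, -0.0, 8.5]
wrist_force: [0.1, -1.1, 0.1]
opening: 0.0002
grasp_force: 0.0
```

Emit:
play_rows --steps '[[[0.0223,-0.0134,0,0],[0.0223,-0.0134,0,0],[0.0223,-0.0134,0,0],[0.0223,-0.0134,0,0],[0.0223,-0.0134,0,0]]]'

```text
time: 1.55
ee_pos: [0.4056, -0.3032, 0.2683]
tcp_rot: [180.0, -0.0, 8.5]
wrist_force: [0.0, -0.6, 0.3]
opening: -0.0002
grasp_force: 0.0
```

Emit:
play_rows --steps '[[[0.0223,-0.0133,-0.001,0],[0.0223,-0.0133,-0.001,0],[0.0223,-0.0133,-0.001,0],[0.0223,-0.0133,0,0],[0.0223,-0.0133,0,0]]]'

```text
time: 1.97
ee_pos: [0.5061, -0.221, 0.2714]
tcp_rot: [180.0, -0.0, 8.5]
wrist_force: [-0.4, 0.8, -0.2]
opening: 0.0003
grasp_force: 0.0
```

Emit:
play_rows --steps '[[[0.0223,-0.0133,0,0],[0.0223,-0.0133,0,0],[0.0223,-0.0133,0,0],[0.0223,-0.011,0,0],[0.0223,-0.005,0,0]]]'

```text
time: 2.38
ee_pos: [0.6081, -0.1486, 0.2714]
tcp_rot: [-180.0, -0.0, 8.6]
wrist_force: [0.3, -0.7, 0.9]
opening: -0.0003
grasp_force: 0.0
```

Run:
```python
from workcell import bot
from h import *
o=bot.get_obs();print(o["ee_pos"],o["wrist_force"])
t=cam(bot,"top");s=cam(bot,"scene")
a=cv2.resize(t["img"][165:285,260:400],(467,400),interpolation=2);b=cv2.resize(s["img"][85:225,165:265],(286,400),interpolation=2)
cv2.imwrite("pics/a1.png",np.hstack([a,b]))
```

```text
[ 0.60807334 -0.14859134  0.27144995] [ 0.30031299 -0.66691509  0.85919955]
```

View pics/a1.png

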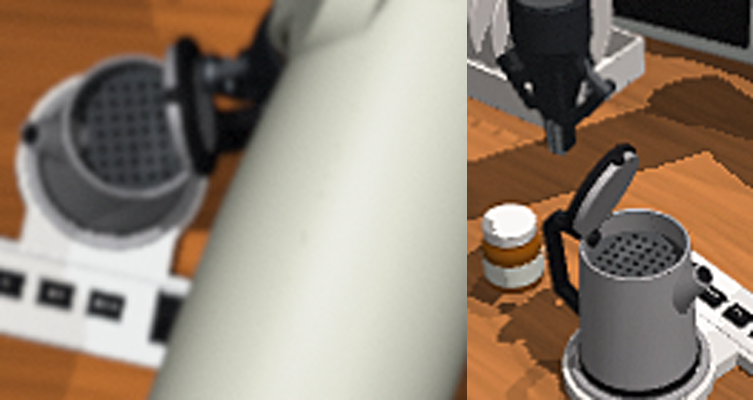

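The fingertip is behind the lid, near (563,150) in the right-hand crop. It lies on the kettle's axis line and clear of the lid. Next I'll approach slowly and then follow the lid's arc.

Emit:
play_rows --steps '[[[0,-0.005,0,0],[0,-0.005,0,0],[0,-0.005,0,0],[0,-0.005,0,0],[0,-0.005,0,0]]]'

```text
time: 2.9
ee_pos: [0.6029, -0.1252, 0.2719]
tcp_rot: [180.0, -0.0, 8.5]
wrist_force: [-0.3, 0.4, 0.4]
opening: -0.0001
grasp_force: 0.0
```

Emit:
play_rows --steps '[[[0,-0.003,0,0],[0,-0.003,0,0],[0,-0.003,0,0],[0,-0.003,0,0],[0,-0.003,0,0]]]'

```text
time: 3.32
ee_pos: [0.6012, -0.1105, 0.2713]
tcp_rot: [-180.0, 0.0, 8.5]
wrist_force: [0.5, 0.4, 0.2]
opening: 0.0001
grasp_force: 0.0
```

Emit:
play_rows --steps '[[[0,-0.005,0.0017,0],[0,-0.005,0.0017,0],[0,-0.005,0.0017,0],[0,-0.0047,0.0025,0],[0,-0.0047,0.0025,0]]]'

```text
time: 3.73
ee_pos: [0.5976, -0.0861, 0.261]
tcp_rot: [180.0, -0.0, 8.5]
wrist_force: [-0.7, -1.5, 2.1]
opening: 0.0
grasp_force: 1.0
```

Run:
```python
from workcell import bot
from h import *
t=cam(bot,"top");s=cam(bot,"scene")
a=cv2.resize(t["img"][165:285,260:400],(467,400),interpolation=2);b=cv2.resize(s["img"][85:225,165:265],(286,400),interpolation=2)
cv2.imwrite("pics/a2.png",np.hstack([a,b]))
```

```text
(no output)
```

View pics/a2.png

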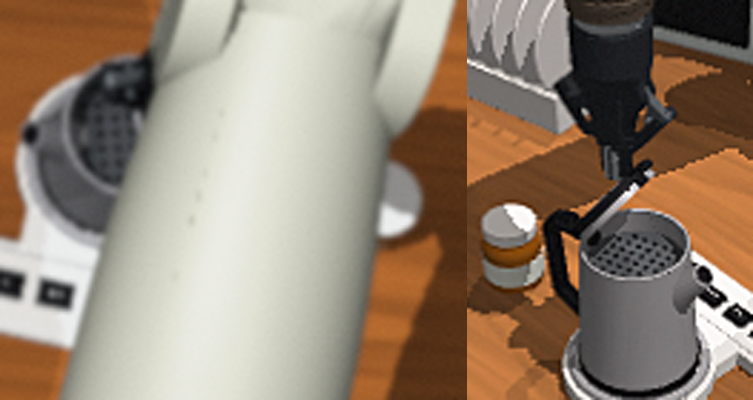

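The tip is touching the lid at (620,172) in the right-hand crop. The lid has begun to turn and the kettle hasn't moved. Continuing along the arc.

Emit:
play_rows --steps '[[[0,-0.0047,0.0025,0],[0,-0.0041,0.0033,0],[0,-0.0041,0.0033,0],[0,-0.0041,0.0033,0],[0,-0.0035,0.0039,0]]]'

```text
time: 4.25
ee_pos: [0.5945, -0.0658, 0.2447]
tcp_rot: [180.0, -0.0, 8.5]
wrist_force: [-1.3, -1.3, 3.4]
opening: -0.0
grasp_force: 1.6
```

Emit:
play_rows --steps '[[[0,-0.0035,0.0039,0],[0,-0.0035,0.0039,0],[0,-0.0028,0.0045,0],[0,-0.0028,0.0045,0],[0,-0.0028,0.0045,0]]]'

```text
time: 4.67
ee_pos: [0.5923, -0.0509, 0.223]
tcp_rot: [180.0, 0.0, 8.5]
wrist_force: [-1.4, -3.3, 3.3]
opening: 0.0
grasp_force: 1.5
```

Emit:
play_rows --steps '[[[0,-0.0019,0.0049,0],[0,-0.0019,0.0049,0],[0,-0.0019,0.0049,0],[0,-0.001,0.003,0],[0,-0.001,0.003,0]]]'

```text
time: 5.08
ee_pos: [0.5912, -0.0431, 0.2021]
tcp_rot: [-180.0, 0.0, 8.5]
wrist_force: [-0.0, 0.1, 0.0]
opening: -0.0001
grasp_force: 0.0
```

Emit:
play_rows --steps '[[[0,0,0.002,0],[0,0,0.002,0],[0,0,0.002,0],[0,0,0.001,0],[0,0,0,0]]]'

```text
time: 5.5
ee_pos: [0.5914, -0.0433, 0.1979]
tcp_rot: [180.0, -0.1, 8.5]
wrist_force: [-2.8, 1.4, 10.2]
opening: -0.0003
grasp_force: 5.4
```

Emit:
play_rows --steps '[[[0,0,-0.008,0],[0,0,-0.015,0],[0,0,-0.015,0],[-0.015,0.005,-0.01,0],[-0.02,0.007,0,0]]]'

```text
time: 5.92
ee_pos: [0.5594, -0.0602, 0.2458]
tcp_rot: [180.0, -0.1, 8.6]
wrist_force: [-0.1, 0.4, 0.8]
opening: -0.0002
grasp_force: 0.0
```

Emit:
play_rows --steps '[[[-0.024,0.009,0,0],[-0.024,0.009,0,0],[-0.024,0.009,0,0],[-0.024,0.009,0,0],[-0.022,0.0076,0,0]]]'

```text
time: 6.33
ee_pos: [0.447, -0.1216, 0.2442]
tcp_rot: [180.0, -0.0, 8.5]
wrist_force: [-0.4, -0.1, 0.8]
opening: 0.0001
grasp_force: 0.0
```

Emit:
play_rows --steps '[[[0,0,0.02,0.1],[0,0,0.02,0.1],[0,0,0.025,0.079],[0,0,0.025,0],[0,0,0.025,0]]]'

```text
time: 6.75
ee_pos: [0.4482, -0.1212, 0.1283]
tcp_rot: [180.0, -0.1, -7.5]
wrist_force: [0.6, 0.0, 0.1]
opening: -0.0003
grasp_force: 0.0
```

Run:
```python
from workcell import bot
from h import *
o=bot.get_obs();print(o["ee_pos"],o["wrist_force"])
s=cam(bot,"scene")
cv2.imwrite("pics/a3.png",cv2.resize(s["img"][85:245,165:305],None,fx=4,fy=3.75,interpolation=2))
```

```text
[ 0.44822303 -0.12118749  0.12825515] [0.60317249 0.02698772 0.11901975]
```

View pics/a3.png

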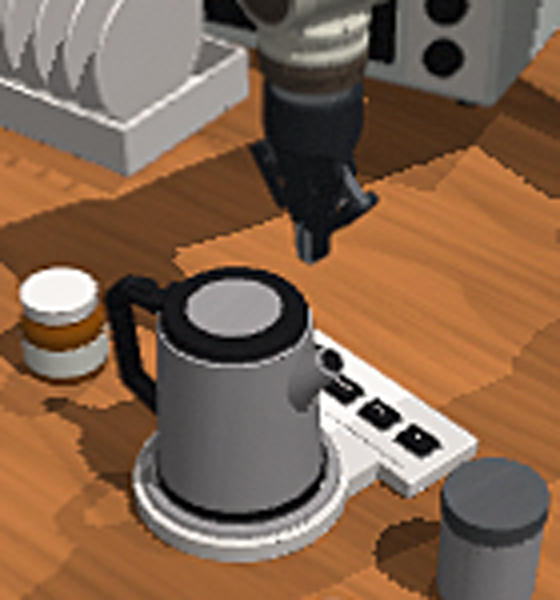

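The lid is shut flat on the kettle (steel disc at (235,308)), the kettle is still seated, and the fingertip is above the rocker. Pressing down now.

Emit:
play_rows --steps '[[[0,0,0.02,0],[0,0,0.02,0],[0,0,0.02,0],[0,0,0.015,0],[0,0,0.008,0]]]'

```text
time: 7.22
ee_pos: [0.4477, -0.1209, 0.0449]
tcp_rot: [-180.0, 0.1, -7.5]
wrist_force: [-0.3, -0.4, -0.3]
opening: -0.0001
grasp_force: 0.0
```

Emit:
play_rows --steps '[[[0,0,0.003,0],[0,0,0.003,0],[0,0,0.003,0],[0,0,0.003,0],[0,0,0.002,0]]]'

```text
time: 7.63
ee_pos: [0.4485, -0.1211, 0.0324]
tcp_rot: [180.0, -0.1, -7.5]
wrist_force: [-2.9, 1.2, 4.3]
opening: 0.0002
grasp_force: 2.0
```

Emit:
play_rows --steps '[[[0,0,0.001,0],[0,0,0.001,0],[0,0,0.001,0],[0,0,0.001,0],[0,0,0,0]]]'

```text
time: 8.05
ee_pos: [0.4481, -0.121, 0.0277]
tcp_rot: [-180.0, 0.0, -7.5]
wrist_force: [-0.5, -1.1, 0.2]
opening: 0.0
grasp_force: 0.0
```

Emit:
play_rows --steps '[[[0,0,0.001,0],[0,0,0.0005,0],[0,0,0,0],[0,0,0,0],[0,0,0,0]]]'

```text
time: 8.47
ee_pos: [0.4482, -0.121, 0.0264]
tcp_rot: [-180.0, -0.0, -7.5]
wrist_force: [-0.5, -1.1, 0.3]
opening: 0.0003
grasp_force: 0.0
```

Emit:
play_rows --steps '[[[0,0,0.0005,0],[0,0,0.0005,0],[0,0,0.0005,0],[0,0,0,0],[0,0,0,0]]]'

```text
time: 8.88
ee_pos: [0.4483, -0.1211, 0.0259]
tcp_rot: [180.0, -0.0, -7.5]
wrist_force: [-4.0, 1.8, 10.3]
opening: -0.0004
grasp_force: 5.2
```

Emit:
play_rows --steps '[[[0,0,-0.005,0],[0,0,-0.015,0],[0,0,-0.015,0],[0,0,-0.015,0],[0,0,-0.005,0]]]'

```text
time: 9.3
ee_pos: [0.449, -0.1213, 0.082]
tcp_rot: [180.0, -0.1, -7.5]
wrist_force: [0.2, -0.6, 0.9]
opening: -0.0001
grasp_force: 0.0
```

Emit:
play_rows --steps '[[[0.0026,-0.02,0,0],[0.0026,-0.02,0,0],[0.0026,-0.02,0,0],[0.0026,-0.02,0,0],[0.0026,-0.02,0,0]]]'

```text
time: 9.72
ee_pos: [0.4716, -0.0436, 0.0797]
tcp_rot: [-179.1, 0.0, -5.8]
wrist_force: [-0.1, -0.2, -0.0]
opening: -0.0002
grasp_force: 0.0
```

Emit:
play_rows --steps '[[[0,0,0.01,0],[0,0,0.015,0],[0,0,0.012,0],[0,0,0.007,0],[0,0,0.003,0]]]'

```text
time: 10.13
ee_pos: [0.4705, -0.0443, 0.0312]
tcp_rot: [-179.1, 0.1, -5.9]
wrist_force: [0.7, 0.2, 0.6]
opening: 0.0006
grasp_force: 0.0
```

Run:
```python
from workcell import bot
from h import *
o=bot.get_obs();print(o["ee_pos"],o["wrist_force"])
s=cam(bot,"scene")
cv2.imwrite("pics/a4.png",cv2.resize(s["img"][125:245,185:305],None,fx=5,fy=5,interpolation=2))
```

```text
[ 0.47046467 -0.04434637  0.03118558] [0.73816675 0.24065665 0.62628189]
```

View pics/a4.png

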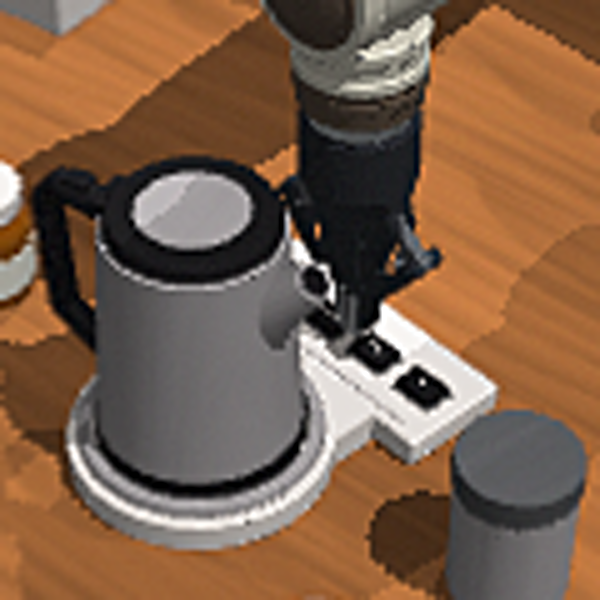

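The tip stopped about 20 mm short of the middle key, at (355,340), just to the right of it. It hovers 1 mm above key height and nothing has been touched. I'll lift and correct with smaller steps.

Emit:
play_rows --steps '[[[0,0,-0.006,0],[0,0,-0.006,0],[0,0,-0.006,0],[0,-0.003,0,0.007],[0,-0.003,0,0.007]]]'

```text
time: 10.6
ee_pos: [0.4721, -0.0451, 0.0523]
tcp_rot: [-178.8, -0.1, -6.2]
wrist_force: [0.1, 0.9, 0.2]
opening: -0.0
grasp_force: 0.0
```

Run:
```python
from workcell import bot
o=bot.get_obs();print(o["ee_pos"],o["tcp_rot"],o["q"].round(2) if hasattr(o["q"],"round") else o["q"])
```

```text
[ 0.47207201 -0.04509724  0.05228938] [-1.78775809e+02 -9.44373464e-02 -6.15420289e+00] [ -6.19  -5.12 -19.84  75.19   1.22 179.96]
```

Joint 6 is at its limit of 180°, so I'll turn the tool back to free it.

Emit:
play_rows --steps '[[[0,0,0,-0.07],[0,0,0,-0.07],[0,0,0,-0.07],[0,0,0,0],[0,0,0,0]]]'

```text
time: 11.02
ee_pos: [0.4714, -0.0451, 0.0512]
tcp_rot: [-178.8, -0.2, 5.8]
wrist_force: [-0.4, -0.5, -0.2]
opening: 0.0002
grasp_force: 0.0
```

Run:
```python
from workcell import bot
from h import *
o=bot.get_obs();print(o["ee_pos"],o["tcp_rot"],np.round(o["q"],2))
d=np.array([.4747,-.0245,.04])-o["ee_pos"];print(R.from_euler("xyz",o["tcp_rot"],degrees=True).inv().apply(d).round(4))
```

```text
[ 0.4713831  -0.04505497  0.0511771 ] [-178.80986695   -0.23602594    5.75343957] [ -6.19  -5.07 -19.92  75.17   1.21 168.05]
[ 0.0053 -0.0199  0.0116]
```

Emit:
play_rows --steps '[[[0.0013,-0.005,0,0],[0.0013,-0.005,0,0],[0.0013,-0.005,0,0],[0.0013,-0.005,0,0],[0,0,0,0]]]'

```text
time: 11.43
ee_pos: [0.4746, -0.0236, 0.0516]
tcp_rot: [-178.8, -0.2, 5.9]
wrist_force: [0.1, 0.0, 0.1]
opening: 0.0001
grasp_force: 0.0
```

Run:
```python
from workcell import bot
from h import *
o=bot.get_obs();print(o["ee_pos"],o["tcp_rot"],np.round(o["q"],2))
d=np.array([.4747,-.0245,.035])-o["ee_pos"];print(R.from_euler("xyz",o["tcp_rot"],degrees=True).inv().apply(d).round(4))
```

```text
[ 0.47463562 -0.02358119  0.05161311] [-178.8000811    -0.23796317    5.91634141] [ -3.58  -4.9  -19.71  75.15   1.22 170.5 ]
[-0.0001  0.0013  0.0166]
```

Now on target. Descending and pressing.

Emit:
play_rows --steps '[[[0,0,0.006,0],[0,0,0.006,0],[0,0,0.004,0],[0,0,0.001,0],[0,0,0,0]]]'

```text
time: 11.85
ee_pos: [0.4741, -0.0244, 0.0339]
tcp_rot: [-178.8, -0.2, 5.9]
wrist_force: [-0.0, 0.0, 0.4]
opening: -0.0002
grasp_force: 0.0
```

Emit:
play_rows --steps '[[[0,0,0.0015,0],[0,0,0.0015,0],[0,0,0.0015,0],[0,0,0.0015,0],[0,0,0,0]]]'

```text
time: 12.27
ee_pos: [0.4747, -0.0242, 0.0286]
tcp_rot: [-178.8, -0.3, 5.9]
wrist_force: [-0.8, -0.2, 2.0]
opening: 0.0
grasp_force: 1.2
```

Emit:
play_rows --steps '[[[0,0,0.001,0],[0,0,0.001,0],[0,0,0.001,0],[0,0,0.0005,0],[0,0,0,0]]]'

```text
time: 12.68
ee_pos: [0.4747, -0.0242, 0.0259]
tcp_rot: [-178.8, -0.3, 5.9]
wrist_force: [-3.6, -0.8, 10.5]
opening: 0.0004
grasp_force: 5.1
```

The key is fully down at 10 N, against its hard stop. Letting it go and backing away.

Emit:
play_rows --steps '[[[0,0,0,0],[0,0,-0.004,0],[0,0,-0.015,0],[0,0,-0.02,0],[0,0,-0.02,0]]]'

```text
time: 13.1
ee_pos: [0.4738, -0.0251, 0.0841]
tcp_rot: [-178.8, -0.1, 5.9]
wrist_force: [0.5, -0.5, 0.4]
opening: 0.0002
grasp_force: 0.0
```

Emit:
play_rows --steps '[[[-0.02,0,-0.02,0],[-0.02,0,-0.02,0],[-0.02,0,-0.02,0],[-0.02,0,-0.02,0],[-0.02,0,-0.02,0]]]'

```text
time: 13.52
ee_pos: [0.3736, -0.0375, 0.1843]
tcp_rot: [-178.8, -0.2, 5.9]
wrist_force: [1.3, -0.5, -0.5]
opening: -0.0001
grasp_force: 0.0
```

Emit:
play_rows --steps '[[[-0.01,0,0,0],[0,0,0,0],[0,0,0,0],[0,0,0,0],[0,0,0,0]]]'

```text
time: 13.93
ee_pos: [0.365, -0.0385, 0.1825]
tcp_rot: [-178.8, -0.1, 5.9]
wrist_force: [-0.8, 0.1, -0.1]
opening: 0.0002
grasp_force: 0.0
```

Run:
```python
from workcell import bot
from h import *
o=bot.get_obs();print(o["ee_pos"],o["wrist_force"])
s=cam(bot,"scene");t=cam(bot,"top")
cv2.imwrite("pics/a5.png",np.hstack([cv2.resize(s["img"][125:245,185:305],(400,400),interpolation=2),cv2.resize(t["img"][165:285,220:340],(400,400),interpolation=2)]))
```

```text
[ 0.3650462  -0.03852748  0.18252616] [-0.75938789  0.13238844 -0.08732933]
```

View pics/a5.png

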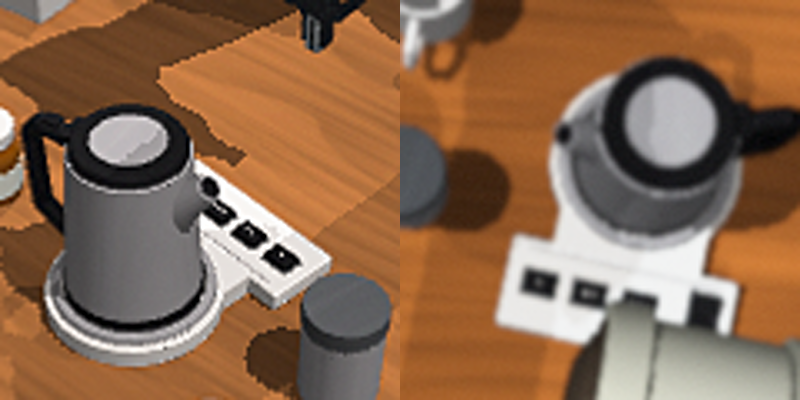

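The final picture shows the lid shut at (128,138) and the kettle seated on its base. The keys are up, at (215,212), (248,234) and (281,257), and the robot is clear of everything.

```bash
python3 -c "
from workcell import bot
print(bot.job_done())"
```

```text
the job is handed in; nothing more can be done
None
```

The job is handed in: the lid is shut, and the forces showed the rocker snapping on and then the middle key going fully down and released. The kettle is still seated and nothing else was touched; the hand-in gave no verdict.

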